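# Shut and latch the gate of the plaster-model rack

### The job

The gate of the plaster-model rack has been left open. Lift the steel latch bar by its black ball knob, swing the gate gently shut against its spring buffer without slamming it, and let the bar drop down fully behind the red catch so that the gate stays shut when you let go. Leave the models and everything else on the desk where they are.

Things in the scene. Friction and masses are not known exactly. Their poses are not given: they have to be found in the camera images.
- rack: open aluminium frame rack, 372 mm wide, 335 mm high, 240 mm deep, fixed to the desk, open at the back. Origin at desk level under the middle of the closed gate's plane; x points into the rack (away from its front), y to the hinge side, z up. Two white plaster models stand inside on its floor
- lamp (a point): middle of the underside of a white lamp bar, 305 mm above the desk, 40 mm deep in the rack's x, 350 mm long, 22 mm high, fixed to the rack. It hangs right above where the knob is when the gate is shut: keep the tool leaning about 40 degrees, fingers pointing down and into the rack
- gate_hinge (a point): point on the vertical hinge axis of the gate, 150 mm to +y of the rack's origin, 170 mm above the desk
- gate (a joint): angle (rad) of the blue gate, a frame of 15 mm tube, 263 mm wide, 60 to 230 mm above the desk: 0 = shut on its hard stop; positive = free edge out to the front (clockwise from above), up to 1.3. It stays where it is left and moves with about 1 N. Below 0.09 a spring buffer pushes it open: fully shut takes about 6 N at the knob. Latched it rests at about 0.02
- bar (a joint): lift angle of the latch bar (rad): 0 = down, level on its own stop; positive = free end up, at most 0.7. It falls by its weight (about 0.18 kg). Flat steel, 16 mm high, 10 mm thick, 12 to 22 mm in front of the gate's plane, reaching 220 mm from its pivot, past the gate's free edge and over the rack's post
- bar_pivot (a point): pivot of the latch bar, in the gate's plane, 90 mm from the hinge axis, 170 mm above the desk; the bar turns about the gate's normal
- knob (a point): centre of the black ball knob, 26 mm diameter, on a 10 mm stem that stands out from the bar's front: 130 mm along the bar from its pivot (220 mm from the hinge axis with the bar down) and 65 mm in front of the gate's plane. Good to grip with fingers left and right of it
- catch_top (a point): middle of the top edge of the red catch's lip, on the rack post beyond the gate's free edge: upright, 34 mm high, 8 mm thick, 22 mm wide. Its top is 28 mm above the underside of the lowered bar: lift the bar beyond 0.15 rad to pass. Between lip and post is an 18 mm gap for the 10 mm bar; with the bar down outside the lip the gate cannot shut
- model_a: white plaster dental model, 55 x 62 x 30 mm, standing in the rack; origin under its middle; leave alone
- model_b: a second plaster model, same size, in the rack; leave alone
- articulator: dental articulator, aluminium and black, 100 x 75 x 137 mm, beside the rack; origin under its middle; leave alone
- tub: small white tub with models, 130 x 110 x 60 mm, beside the rack; origin under its middle; leave alone
- mouse: black computer mouse, 100 x 58 x 34 mm, on the desk in front of the rack; origin under its middle; leave alone
- pencil: orange pencil, 150 mm long, 9 mm thick, lying on the desk; leave alone
- phone: silver phone, 100 x 48 x 14 mm, lying on the desk; leave alone

How it is judged:
By the outcome, as a careful person would: the job done as asked, in the order asked, and still so for the second after the job is handed in, with the robot touching nothing.
It also fails if it takes over 38 s, if anything falls off the work surface, if the arm or the gripper's body presses on something with over 40 N, if the wrist force passes 120 N, or if a joint passes its speed limit or range.

### The arm

A 6-joint arm with a two-finger parallel gripper is mounted at the origin on the work surface. World frame = base frame: x ahead of the robot, y to its left, z up, the work surface at z = 0. Lengths are in m, angles in degrees, forces in N, time in s.
With the tool pointing down it reaches from about 0.3 to 0.75 m from the base axis. Payload 8.5 kg.
Tool frame: the origin (TCP) lies at the very end of the fingers, on their centre line; the grasp point (between the pads) lies 19 mm behind it; z points along the fingers, y is the line along which they close (so a half turn about z gives the same grasp; the last joint's range is limited). The gripper opens to 85 mm and grips with 20 to 120 N. Pads are 22 mm wide; open, the fingers measure 114 mm over their backs; the gripper's body (76 mm by 85 mm) begins 54 mm behind the grasp point. The pads swing forward as they close: fully open they stand 13 mm farther back than shut.
Start: joints at [-87.508, 21.807, 74.336, -0, 83.858, -12.336], TCP at [0.141, -0.532, 0.231] pointing down, gripper open.
Joint ranges: [-178.18, 178.18], [-50.72, 133.34], [12.68, 142.11], [-81.47, 261.47], [9.98, 163.14], [-165.26, 165.26]. Speed limits (degrees/s): [136.94, 136.94, 180, 180, 180, 180].

### API

Orientations are given as a 3x3 rotation matrix whose columns are the frame's x, y, z axes.
In Python, from rig import observe, cams, ticket gives the robot as it stands.
- The arm moves only by the tool move_arm, never from a script. Its arguments are lists of equal length, an entry for each row: "jaw": the finger opening in cm, from 0 to 8.54; "dp": the shift along the tool's x, y, z in cm, a list of three; "turn": the turn, a rotation vector about the tool's x, y, z in rad, a list of three. In form: {"jaw": [jaw, ...], "dp": [[tx, ty, tz], ...], "turn": [[wx, wy, wz], ...]}. A call has 1 to 12 rows; each row shifts and turns the commanded pose from where the row before left it, along the tool's axes as they then stand; what a row does not reach is not made up. A row lasts 1/12 s, in which the tool goes at most 41.7 mm and 7.16 degrees, less where a joint would pass 70% of its speed; a pose out of reach is approached as far as the arm can. A call is refused whole if a number of a shift passes 4.17 or a number of a turn 0.125, either way. A call with a gripper value outside its range is refused whole. The fingers move at their own pace and stop on an object; "force" is the grip in N (left out, the last holds). Time passes only in rows, so rows that do not move let the fingers close. It gives the time, the measured TCP pose, the force, the opening and the grip force at its end, in the units of the state.
- observe(): the state, without advancing time (a new reading comes with each control period).
- cams.get_image(name): name is "scene" or "top" or "wrist"; returns (picture, depth): 420x560x3 uint8, red, green, blue; 420x560 float32, m along the optical axis (not along the pixel's ray), 0 where there is no reading.
- cams.calibration(name): a dict with "vertical_fov" (degrees; the focal length in pixels is half the picture's height over the tangent of half this angle, whatever the lens; pixels are square), "cx", "cy" (the principal point, pixels), "view" (4x4, takes a point from world to camera coordinates); the wrist camera has in their place "tool_from_camera" (4x4, takes a point from camera to tool coordinates, whose origin is the TCP and whose axes are the flange's). Camera axes: x right, y up, looking along -z (the intrinsics and any distortion apply to the point x, -y, -z); pixel columns grow to the right and rows downward; lengths in m; the calibration is good to about 2 mm. A picture is of the moment at which its call begins: read the wrist's pose just before it. calibration takes no time and is no camera call.
- ticket.close_job(): hands the job in; it is judged then, once.
Trained networks look in the newest picture that a camera, given by its name, has taken for a name from the list of things; names that differ only in an ending like _2 or _b are one class to them, and where a whole thing is asked for, a point or a joint stands for the part that bears it (a point fixed in the world has none). Each returns a list of dicts, best first, with "p" (0 to 1); they miss things now and then, are a little off and sometimes report something else, mostly with a low value. They report only what shows in the picture. A call takes as long as a camera call.
- cams.spot_in(camera, query): "box" ([centre column, centre row, width, height] as shares, 0 to 1, of the picture: columns of its width, rows of its height, round what is visible of it).
- cams.outline_of(camera, query): "mask" (420x560 bool, what is visible of it) and "box" ([centre column, centre row, width, height] as shares, 0 to 1, of the picture: columns of its width, rows of its height, round what is visible of it).
- cams.mark_of(camera, query): "location" ([column, row] as shares, 0 to 1, of the picture: columns of its width, rows of its height: a listed point, or the origin of a listed thing).
The state is a dict: "time_s": time; "q": joint angles; "qvel": joint speeds; "joint_efforts": joint torques, N m; "position": TCP position; "tool_rot": TCP orientation; "ft_force": force on the tool from outside, world axes, zero at the start; "wrist_torque": the same for the moment, N m; "grip_width": finger opening in m; "gripper_force": force on a finger pad.
Only numpy, scipy, OpenCV 4.12 (cv2) and the standard library are available. Lean on these libraries where they do the work, as an engineer would, in place of code of your own. Each camera call takes 0.05 s, during which the arm holds its last target. There are 200 camera calls.

## Working session

There is one attempt and no reset: what is moved stays moved. The work goes in short steps, Python scripts to look and compute and a tool call to move; the robot and the scene stay as the last step left them, time stands still between calls to the robot, and variables do not carry over. Pictures are saved under pics/ and viewed, at most 12 in all, crops included, and the job is handed in when it is done.

Besides the shell and the picture viewer there is one more tool, called as a command line: name --argument value ..., lists and objects as JSON in quotes. move_arm: Moves the arm, as the interface text tells. Its arguments: {"type":"object","properties":{"jaw":{"type":"array","items":{"type":"number"}},"dp":{"type":"array","items":{"type":"array","items":{"type":"number"}}},"turn":{"type":"array","items":{"type":"array","items":{"type":"number"}}},"force":{"type":"number"}},"required":["jaw","dp","turn"]}

```bash
ls; mkdir -p pics; cat > h.py <<'E'
import numpy as np, cv2
from rig import observe, cams, ticket
def K(n):
    c=cams.calibration(n); f=210/np.tan(np.radians(c["vertical_fov"])/2); return c,f
def px2w(n,u,v,d,st=None):
    c,f=K(n); p=np.array([(u-c["cx"])/f*d,-(v-c["cy"])/f*d,-d,1])
    if n=="wrist":
        t=(c["tool_from_camera"]@p)[:3]; return np.array(st["position"])+np.array(st["tool_rot"])@t
    return (np.linalg.inv(c["view"])@p)[:3]
def w2px(n,P):
    c,f=K(n); p=c["view"]@np.append(P,1); return c["cx"]+f*p[0]/-p[2], c["cy"]-f*p[1]/-p[2], -p[2]
def ray(n,u,v):
    a=px2w(n,u,v,0.0); b=px2w(n,u,v,1.0); return a,(b-a)/np.linalg.norm(b-a)
E
python3 - <<'E'
from h import *
s=observe(); print(s["time_s"],s["position"],np.round(s["tool_rot"],3).tolist())
for n in ["scene","top"]:
    im,d=cams.get_image(n); cv2.imwrite(f"pics/{n}0.png",im[:,:,::-1]); np.save(n+"_d.npy",d)
    c,f=K(n); print(n,{k:(v if k!="view" else np.round(v,3).tolist()) for k,v in c.items()},f)
    for q in ["knob","gate_hinge","bar_pivot","catch_top","rack","lamp"]:
        for r in cams.mark_of(n,q)[:2]:
            u,v=r["location"][0]*560,r["location"][1]*420
            dd=d[min(int(v),419),min(int(u),559)]
            print(n,q,round(r["p"],2),round(u,1),round(v,1),np.round(px2w(n,u,v,dd),3))
E
```

```text
pics
0.0 [ 0.14073695 -0.53136354  0.23068589] [[0.967, 0.256, -0.0], [0.256, -0.967, 0.002], [0.0, -0.002, -1.0]]
scene {'vertical_fov': 45.30898177644748, 'cx': 285.7727785380901, 'cy': 206.31932153103796, 'view': [[-0.05, 0.999, -0.0, 0.015], [-0.849, -0.042, 0.527, 0.355], [0.526, 0.026, 0.85, -1.84], [0.0, 0.0, 0.0, 1.0]]} 503.1433260958765
scene knob 0.65 318.9 200.5 [0.507 0.103 0.181]
scene gate_hinge 0.69 360.9 269.8 [0.719 0.214 0.193]
scene gate_hinge 0.46 429.8 243.3 [0.543 0.448 0.024]
scene bar_pivot 0.5 336.8 247.6 [0.652 0.153 0.18 ]
scene bar_pivot 0.37 199.1 169.9 [ 0.296 -0.291  0.011]
scene catch_top 0.45 334.1 246.4 [0.652 0.145 0.187]
scene catch_top 0.43 249.5 240.9 [ 0.55  -0.1    0.001]
scene rack 0.73 428.7 245.2 [0.55  0.444 0.025]
scene rack 0.72 295.9 287.4 [0.703 0.049 0.018]
scene lamp 0.7 308.0 218.3 [0.653 0.071 0.329]
scene lamp 0.4 202.1 170.7 [ 0.301 -0.28   0.013]
top {'vertical_fov': 53.46961736434797, 'cx': 281.3837745331023, 'cy': 208.56920725873363, 'view': [[-0.018, -1.0, 0.005, 0.008], [0.994, -0.017, 0.11, -0.591], [-0.11, 0.006, 0.994, -1.2], [0.0, 0.0, 0.0, 1.0]]} 416.90734817404706
top knob 0.71 243.3 239.4 [0.496 0.098 0.184]
top bar_pivot 0.68 225.7 182.8 [0.619 0.124 0.328]
top catch_top 0.38 215.4 271.3 [ 0.409  0.198 -0.002]
top rack 0.58 260.1 173.7 [0.638 0.046 0.328]
top lamp 0.65 249.2 179.0 [0.626 0.071 0.332]
```

View pics/scene0.png

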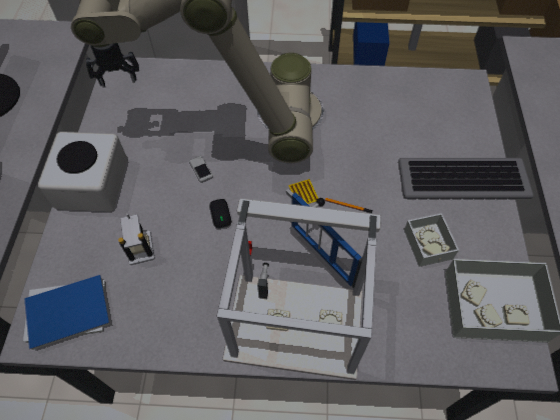

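View pics/top0.png

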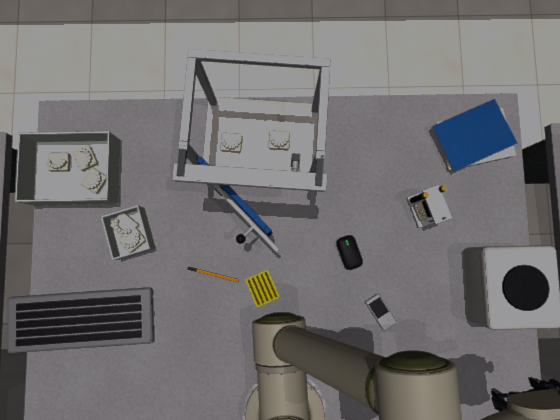

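The top view shows the rack front facing the robot. The lamp bar runs from about (176,178) to (327,182), the blue gate is open from (200,160) to (270,232), the bar tip is at (278,250) and the knob at (241,239). The mouse is at (349,252) and the pencil at (215,274). I'll fit the rack pose next.

```bash
python3 - <<'E'
from h import *
d=np.load("top_d.npy"); im=cv2.imread("pics/top0.png")[:,:,::-1].astype(int)
c,f=K("top"); v,u=np.mgrid[:420,:560]
P=np.stack([(u-c["cx"])/f*d,-(v-c["cy"])/f*d,-d,np.ones_like(d)],-1)@np.linalg.inv(c["view"]).T
P=P[...,:3]; ok=d>0
reg=ok&(u>165)&(u<340)&(v>40)&(v<260)
m=reg&(P[...,2]>0.31)&(v>160)
r=cv2.minAreaRect(P[m][:,:2].astype(np.float32)); print("lamp front",m.sum(),r,np.median(P[m][:,2]))
print(np.round(cv2.boxPoints(r),4).tolist())
m=reg&(P[...,2]>0.31); r=cv2.minAreaRect(P[m][:,:2].astype(np.float32)); print("rack all",r); print(np.round(cv2.boxPoints(r),4).tolist())
# blue gate
b=reg&(im[...,2]>im[...,0]+40)&(v>150)
Q=P[b]; Q=Q[(Q[:,2]>0.2)&(Q[:,2]<0.25)]; print("gate",len(Q),np.median(Q[:,2])); r=cv2.minAreaRect(Q[:,:2].astype(np.float32)); print(r,np.round(cv2.boxPoints(r),4).tolist())
l=cv2.fitLine(Q[:,:2].astype(np.float32),cv2.DIST_HUBER,0,.01,.01).ravel(); print(l,np.degrees(np.arctan2(l[1],l[0])))
# knob dark
k=reg&(im.sum(-1)<110)&(abs(u-241)<9)&(abs(v-239)<9)&(P[...,2]>0.14)
print("knob",k.sum(),u[k].mean(),v[k].mean(),P[k].mean(0),P[k].max(0))
# bar
g=reg&(P[...,2]>0.15)&(P[...,2]<0.2)&(v>205)&(im.sum(-1)>150)&~b
Q=P[g];print("bar",len(Q),np.median(Q[:,2]));print(np.round(np.c_[u[g],v[g],P[g]*1000][::12]).astype(int).tolist())
# red catch in scene
ims=cv2.imread("pics/scene0.png")[:,:,::-1].astype(int); ds=np.load("scene_d.npy")
rr=np.argwhere((ims[...,0]>ims[...,1]+60)&(ims[...,0]>ims[...,2]+60))
rr=[x for x in rr if 230<x[1]<270 and 225<x[0]<270]
for y,x in rr: print(x,y,np.round(px2w("scene",x,y,ds[y,x]),3))
E
```

```text
lamp front 2924 ((0.6453729271888733, 0.07001759111881256), (0.349749892950058, 0.0704517588019371), 85.67911529541016) 0.32908420805685784
[[0.597100019454956, -0.10170000046491623], [0.6672999858856201, -0.10700000077486038], [0.6937000155448914, 0.24169999361038208], [0.6233999729156494, 0.24699999392032623]]
rack all ((0.7668873071670532, 0.05908115208148956), (0.35005253553390503, 0.31098419427871704), 84.95257568359375)
[[0.5965999960899353, -0.10159999877214432], [0.9064000248908997, -0.12890000641345978], [0.9372000098228455, 0.21969999372959137], [0.6273999810218811, 0.24709999561309814]]
gate 410 0.23021368958699417
((0.6063594222068787, 0.11791723966598511), (0.25664758682250977, 0.014111332595348358), 42.94280242919922) [[0.5076000094413757, 0.0357000008225441], [0.5171999931335449, 0.025299999862909317], [0.7050999999046326, 0.20020000636577606], [0.6955000162124634, 0.21050000190734863]]
[0.7337786  0.67938864 0.5843735  0.09766959] 42.795887
knob 55 240.29090909090908 238.5090909090909 [0.49842887 0.10600067 0.18083612] [0.50759344 0.11535852 0.18584419]
bar 301 0.1778
[... 584 characters left out ...]
, 171], [273, 244, 483, 22, 176], [275, 246, 478, 17, 179], [277, 248, 472, 12, 178], [277, 251, 465, 12, 177]]
248 241 [ 0.648 -0.084  0.188]
249 241 [ 0.646 -0.082  0.185]
250 241 [ 0.648 -0.079  0.188]
248 242 [ 0.651 -0.084  0.188]
249 242 [ 0.654 -0.08   0.193]
250 242 [ 0.652 -0.078  0.19 ]
249 243 [ 0.656 -0.08   0.193]
250 243 [ 0.654 -0.078  0.189]
249 249 [ 0.656 -0.083  0.157]
250 249 [ 0.654 -0.08   0.153]
251 249 [ 0.656 -0.077  0.158]
249 250 [ 0.658 -0.082  0.155]
250 250 [ 0.659 -0.08   0.156]
251 250 [ 0.658 -0.077  0.155]
250 251 [ 0.663 -0.079  0.159]
251 251 [ 0.659 -0.077  0.151]
250 252 [ 0.664 -0.079  0.155]
250 253 [ 0.667 -0.079  0.156]
250 254 [ 0.67  -0.079  0.156]
```

```bash
cat >> h.py <<'E'
from scipy.spatial.transform import Rotation as Ro
from scipy.linalg import fractional_matrix_power as fmp
YAW=np.radians(-4.5); XR=np.array([np.cos(YAW),np.sin(YAW),0]); YR=np.array([-np.sin(YAW),np.cos(YAW),0])
ORG=np.array([0.695,0.066,0]); HINGE=ORG+.15*YR+[0,0,.17]
def gate(th,lift=0):   # knob centre, gate dir, outward normal, bar dir
    a=np.arctan2(-YR[1],-YR[0])-th
    d=np.array([np.cos(a),np.sin(a),0]); n=np.array([d[1],-d[0],0])
    b=np.cos(lift)*d+np.sin(lift)*np.array([0,0,1])
    return HINGE+.09*d+.13*b+.065*n, d, n, b
def pose(th,lift=0,back=0,lean=40,tilt=None,side=0):
    k,d,n,b=gate(th,lift); t=lift if tilt is None else tilt
    y=np.cos(t)*d+np.sin(t)*np.array([0,0,1]); up=np.cross(n,y); up=up if up[2]>0 else -up
    l=np.radians(lean); z=-np.sin(l)*n-np.cos(l)*up
    T=np.eye(4); T[:3,:3]=np.c_[np.cross(y,z),y,z]; T[:3,3]=k+z*(.019-back); return T
def cur():
    s=observe(); T=np.eye(4); T[:3,:3]=s["tool_rot"]; T[:3,3]=s["position"]; return T
def rows(T0,T1,v=.03,w=.09,N=None):
    D=np.linalg.inv(T0)@T1
    if N is None: N=int(np.ceil(max(np.linalg.norm(D[:3,3])/v,np.linalg.norm(Ro.from_matrix(D[:3,:3]).as_rotvec())/w,1)))
    S=np.real(fmp(D,1/N)); print("N",N,"dp",np.round(S[:3,3]*100,2).tolist(),"turn",np.round(Ro.from_matrix(S[:3,:3]).as_rotvec(),4).tolist())
    T=T0.copy(); path=[]
    for i in range(N): T=T@S; path.append(np.round(T[:3,3],3).tolist())
    print(path[::max(1,N//4)]); return T1
E
python3 - <<'E'
from h import *
print(gate(0.745),gate(0)[0])
T0=cur(); A=pose(.745,back=.22); print(np.round(A,3))
B=np.eye(4); B[:3,3]=[.31,-.2,.38]; B[:3,:3]=pose(.35,lean=15)[:3,:3]
rows(T0,B); rows(B,A)
E
```

```text
(array([0.50121063, 0.11370041, 0.17      ]), array([-0.73355618, -0.67962882,  0.        ]), array([-0.67962882,  0.73355618,  0.        ]), array([-0.73355618, -0.67962882,  0.        ])) [0.62470824 0.00131563 0.17      ]
[[ 0.521 -0.734  0.437  0.413]
 [-0.562 -0.68  -0.472  0.208]
 [ 0.643  0.    -0.766  0.324]
 [ 0.     0.     0.     1.   ]]
N 14 dp [1.21, -2.45, -0.96] turn [-0.0064, 0.018, 0.0488]
[[0.146, -0.505, 0.241], [0.169, -0.426, 0.27], [0.202, -0.352, 0.301], [0.243, -0.282, 0.333], [0.292, -0.219, 0.368]]
N 15 dp [-1.06, -2.65, -0.15] turn [-0.0123, 0.0287, 0.0235]
[[0.311, -0.171, 0.379], [0.32, -0.086, 0.372], [0.336, -0.003, 0.363], [0.359, 0.079, 0.35], [0.389, 0.158, 0.335]]
```

move_arm --jaw '[6,6,6,6,6,6,6,6,6,6,6,6]' --dp '[[1.21,-2.45,-0.96],[1.21,-2.45,-0.96],[1.21,-2.45,-0.96],[1.21,-2.45,-0.96],[1.21,-2.45,-0.96],[1.21,-2.45,-0.96],[1.21,-2.45,-0.96],[1.21,-2.45,-0.96],[1.21,-2.45,-0.96],[1.21,-2.45,-0.96],[1.21,-2.45,-0.96],[1.21,-2.45,-0.96]]' --turn '[[-0.006,0.018,0.049],[-0.006,0.018,0.049],[-0.006,0.018,0.049],[-0.006,0.018,0.049],[-0.006,0.018,0.049],[-0.006,0.018,0.049],[-0.006,0.018,0.049],[-0.006,0.018,0.049],[-0.006,0.018,0.049],[-0.006,0.018,0.049],[-0.006,0.018,0.049],[-0.006,0.018,0.049]]'

```text
time_s: 1.7
position: [0.2751, -0.239, 0.3572]
tool_rot: [[0.921, -0.329, 0.209], [-0.32, -0.944, -0.079], [0.224, 0.006, -0.975]]
ft_force: [-0.1, 0.0, 0.4]
grip_width: 0.0598
gripper_force: 0.0
```

```bash
python3 - <<'E'
from h import *
T0=cur(); s=observe(); print(s["q"])
rows(T0,pose(.745,back=.22))
E
```

```text
[-66.87201641  -7.88151341  90.0131737    9.30111247  88.85238065
  42.8579993 ]
N 16 dp [-0.77, -2.86, -0.21] turn [-0.0134, 0.0288, 0.0277]
[[0.277, -0.209, 0.357], [0.294, -0.092, 0.354], [0.325, 0.022, 0.346], [0.37, 0.131, 0.334]]
```

move_arm --jaw '[6,6,6,6,6,6,6,6,6,6,6,6]' --dp '[[-0.77,-2.86,-0.21],[-0.77,-2.86,-0.21],[-0.77,-2.86,-0.21],[-0.77,-2.86,-0.21],[-0.77,-2.86,-0.21],[-0.77,-2.86,-0.21],[-0.77,-2.86,-0.21],[-0.77,-2.86,-0.21],[-0.77,-2.86,-0.21],[-0.77,-2.86,-0.21],[-0.77,-2.86,-0.21],[-0.77,-2.86,-0.21]]' --turn '[[-0.013,0.029,0.028],[-0.013,0.029,0.028],[-0.013,0.029,0.028],[-0.013,0.029,0.028],[-0.013,0.029,0.028],[-0.013,0.029,0.028],[-0.013,0.029,0.028],[-0.013,0.029,0.028],[-0.013,0.029,0.028],[-0.013,0.029,0.028],[-0.013,0.029,0.028],[-0.013,0.029,0.028]]'

```text
time_s: 2.7
position: [0.3459, 0.0792, 0.3396]
tool_rot: [[0.672, -0.626, 0.396], [-0.524, -0.78, -0.343], [0.523, 0.024, -0.852]]
ft_force: [0.2, -1.9, 0.7]
grip_width: 0.0596
gripper_force: 0.0
```

```bash
python3 - <<'E'
from h import *
T0=cur(); s=observe(); print(s["q"])
rows(T0,pose(.745,back=.18))
E
```

```text
[ 11.11146207  -8.48486968  98.39127762 -25.87285818  71.29283816
 143.78569575]
N 5 dp [-0.69, -2.8, 0.6] turn [-0.0134, 0.029, 0.0267]
[[0.361, 0.103, 0.33], [0.377, 0.125, 0.321], [0.394, 0.147, 0.312], [0.412, 0.169, 0.302], [0.431, 0.19, 0.293]]
```

move_arm --jaw '[6,6,6,6,6,6,6,6,6,6,6,6]' --dp '[[0,0,0],[0,0,0],[0,0,0],[0,0,0],[0,0,0],[0,0,0],[0,0,0],[0,0,0],[0,0,0],[0,0,0],[0,0,0],[0,0,0]]' --turn '[[0,0,-0.12],[0,0,-0.12],[0,0,-0.12],[0,0,-0.12],[0,0,-0.12],[0,0,-0.12],[0,0,-0.12],[0,0,-0.12],[0,0,-0.12],[0,0,-0.12],[0,0,-0.12],[0,0,-0.12]]'

```text
time_s: 3.7
position: [0.3459, 0.0776, 0.3391]
tool_rot: [[0.704, 0.591, 0.393], [0.709, -0.617, -0.343], [0.039, 0.52, -0.853]]
ft_force: [0.5, -0.9, -0.2]
grip_width: 0.0596
gripper_force: 0.0
```

move_arm --jaw '[6,6,6,6,6,6,6,6,6,6,6,6]' --dp '[[0,0,0],[0,0,0],[0,0,0],[0,0,0],[0,0,0],[0,0,0],[0,0,0],[0,0,0],[0,0,0],[0,0,0],[0,0,0],[0,0,0]]' --turn '[[0,0,-0.12],[0,0,-0.12],[0,0,-0.12],[0,0,-0.12],[0,0,-0.12],[0,0,-0.12],[0,0,-0.12],[0,0,-0.12],[0,0,-0.12],[0,0,-0.12],[0,0,-0.12],[0,0,-0.12]]'

```text
time_s: 4.7
position: [0.3459, 0.0776, 0.3391]
tool_rot: [[-0.495, 0.775, 0.393], [0.704, 0.622, -0.343], [-0.51, 0.107, -0.853]]
ft_force: [-0.8, 0.7, -0.2]
grip_width: 0.0602
gripper_force: 0.0
```

```bash
sed -i 's/T\[:3,:3\]=np.c_\[np.cross(y,z),y,z\]/T[:3,:3]=np.c_[np.cross(-y,z),-y,z]/' h.py; python3 - <<'E'
from h import *
T0=cur(); s=observe(); print(s["q"],s["position"]); print(np.round(cams.calibration("wrist")["tool_from_camera"],3))
rows(T0,pose(.745,back=.18))
E
```

```text
[ 10.70355368  -8.52995534  98.4253298  -25.62253239  71.2989648
 -22.08981713] [0.34588747 0.07761683 0.33913059]
[[ 0.     0.948  0.317  0.082]
 [ 1.    -0.     0.     0.   ]
 [ 0.     0.317 -0.948 -0.142]
 [ 0.     0.     0.     1.   ]]
N 5 dp [1.12, 2.68, 0.56] turn [0.0092, -0.0311, -0.024]
[[0.363, 0.1, 0.332], [0.381, 0.123, 0.323], [0.398, 0.145, 0.314], [0.414, 0.168, 0.304], [0.431, 0.19, 0.293]]
```

move_arm --jaw '[6,6,6,6,6,6]' --dp '[[1.12,2.68,0.56],[1.12,2.68,0.56],[1.12,2.68,0.56],[1.12,2.68,0.56],[1.12,2.68,0.56],[0,0,0]]' --turn '[[0.009,-0.031,-0.024],[0.009,-0.031,-0.024],[0.009,-0.031,-0.024],[0.009,-0.031,-0.024],[0.009,-0.031,-0.024],[0,0,0]]'

```text
time_s: 5.2
position: [0.433, 0.1923, 0.2901]
tool_rot: [[-0.521, 0.734, 0.435], [0.562, 0.679, -0.472], [-0.642, -0.002, -0.767]]
ft_force: [-1.1, -1.6, -0.9]
grip_width: 0.06
gripper_force: 0.0
```

```bash
python3 - <<'E'
from h import *
s=observe(); print(s["q"])
im,d=cams.get_image("wrist"); cv2.imwrite("pics/wrist1.png",im[:,:,::-1])
np.savez("w1.npz",d=d,R=s["tool_rot"],p=s["position"])
for q in ["knob","bar_pivot","catch_top"]:
    for r in cams.mark_of("wrist",q)[:1]:
        u,v=r["location"][0]*560,r["location"][1]*420; print(q,r["p"],u,v)
        if 0<v<419: print(d[int(v),int(u)],px2w("wrist",u,v,d[int(v),int(u)],s))
for r in cams.outline_of("wrist","knob")[:1]:
    m=r["mask"]; v,u=np.nonzero(m&(d>0)); c,f=K("wrist")
    b=r["box"]; print("box",np.array(b)*[560,420,560,420],"f",f,r["p"])
    dm=np.percentile(d[v,u],5); # nearest
    uc,vc=b[0]*560,b[1]*420
    print("depth pcts",np.percentile(d[v,u],[5,25,50,90]),"centre:",px2w("wrist",uc,vc,dm+.013,s))
print("expect",gate(.745)[0])
E
```

```text
[ 29.17777059  11.69046876  89.3830117  -40.77438954  72.90359062
  -3.26983526]
knob 0.9 277.312 187.90800000000002
0.3057077 [0.49547914 0.11674041 0.17278869]
bar_pivot 0.76 398.608 227.68200000000002
0.35581437 [0.62681264 0.15337115 0.17815485]
catch_top 0.49 262.192 298.788
2.44881 [ 1.86052942 -1.57384409 -0.39239082]
box [306.824 201.852 242.816  54.684] f 353.14781671802564 0.7
depth pcts [0.30652217 0.34957199 0.35205355 0.35604222] centre: [0.52711219 0.12149204 0.1756161 ]
expect [0.50121063 0.11370041 0.17      ]
```

View pics/wrist1.png

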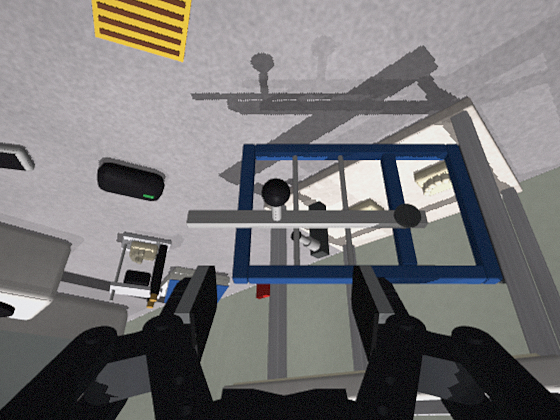

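The wrist view shows the ball knob at about (276,192), 28 px across. The bar lies level from (188,217) to (425,217), and the lip of the red catch is visible at (263,290).

```bash
python3 - <<'E'
from h import *
z=np.load("w1.npz"); s=dict(position=z["p"],tool_rot=z["R"]); d=z["d"]
im=cv2.imread("pics/wrist1.png"); m=((im.sum(-1)<130)&(d>.29)&(d<.33)).astype(np.uint8); m[:165]=0;m[215:]=0;m[:,:255]=0;m[:,300:]=0
v,u=np.nonzero(m); (uc,vc),r=cv2.minEnclosingCircle(np.c_[u,v].astype(np.float32)); print(uc,vc,r,d[v,u].min())
k=px2w("wrist",uc,vc,np.percentile(d[v,u],3)+.013,s); print("knob",k,"exp",gate(.745)[0])
v,u=np.nonzero(m); P=np.array([px2w("wrist",a,b,d[b,a],s) for a,b in zip(u,v)])
from scipy.optimize import least_squares
q=least_squares(lambda c:np.linalg.norm(P-c,axis=1)-.013,k,loss="soft_l1",f_scale=.002).x; print("spherefit",q)
# distance of knob from hinge should be sqrt(.22^2+.065^2)
print(np.hypot(*(q-HINGE)[:2]),np.hypot(.22,.065))
a=np.arctan2(*(q-HINGE)[1::-1]); th=np.arctan2(-YR[1],-YR[0])-np.arctan2(.065,.22)-a; print("theta",(th+np.pi)%(2*np.pi)-np.pi)
# bar line front face
for u,v in [(195,212),(230,212),(340,212),(385,212)]: print(np.round(px2w("wrist",u,v,d[v,u],s),4))
print("catch",px2w("wrist",263,290,d[290,263],s),d[290,263])
E
```

```text
275.3974304199219 192.03334045410156 13.972413063049316 0.30218747
knob [0.50154106 0.10734574 0.16966777] exp [0.50121063 0.11370041 0.17      ]
spherefit [0.50147171 0.10718647 0.16935028]
0.23213549700711442 0.22940139493908923
theta 0.7193535079588829
[0.47   0.0213 0.1658]
[0.4958 0.0452 0.1658]
[0.5764 0.1204 0.1658]
[0.6118 0.1497 0.1643]
catch [ 0.64550789 -0.08167043  0.18142055] 0.512094
```

```bash
sed -i 's/^def gate/HINGE=np.array([.7055,.2125,.169])\ndef gate/' h.py; python3 - <<'E'
from h import *
print(gate(.728)[0])
T0=cur(); T=rows(T0,pose(.728,back=.06)); rows(T,pose(.728,back=-.003),v=.013)
E
```

```text
[0.50170262 0.10718321 0.169     ]
N 5 dp [-0.04, -0.09, 2.49] turn [-0.002, -0.0001, -0.004]
[[0.441, 0.176, 0.276], [0.452, 0.164, 0.257], [0.462, 0.151, 0.238], [0.473, 0.139, 0.219], [0.483, 0.126, 0.2]]
N 5 dp [-0.0, 0.0, 1.26] turn [0.0, -0.0, -0.0]
[[0.489, 0.12, 0.191], [0.495, 0.115, 0.181], [0.5, 0.109, 0.171], [0.506, 0.103, 0.162], [0.511, 0.097, 0.152]]
```

move_arm --jaw '[6,6,6,6,6,6,6,6,6,6,6]' --dp '[[-0.04,-0.09,2.49],[-0.04,-0.09,2.49],[-0.04,-0.09,2.49],[-0.04,-0.09,2.49],[-0.04,-0.09,2.49],[0,0,1.26],[0,0,1.26],[0,0,1.26],[0,0,1.26],[0,0,1.26],[0,0,0]]' --turn '[[-0.002,0,-0.004],[-0.002,0,-0.004],[-0.002,0,-0.004],[-0.002,0,-0.004],[-0.002,0,-0.004],[0,0,0],[0,0,0],[0,0,0],[0,0,0],[0,0,0],[0,0,0]]'

```text
time_s: 6.37
position: [0.5118, 0.096, 0.1507]
tool_rot: [[-0.53, 0.723, 0.442], [0.554, 0.691, -0.465], [-0.642, -0.002, -0.767]]
ft_force: [-0.6, 0.7, -0.7]
grip_width: 0.06
gripper_force: 0.0
```

```bash
python3 - <<'E'
from h import *
s=observe(); im,d=cams.get_image("wrist"); cv2.imwrite("pics/wrist2.png",im[:,:,::-1])
print(np.round(np.linalg.inv(cur())@np.append(gate(.728)[0],1),4))
E
```

```text
[-0.00e+00  2.00e-04 -2.28e-02  1.00e+00]
```

View pics/wrist2.png

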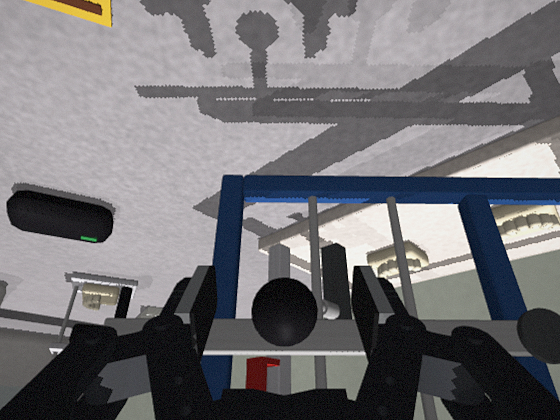

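The ball sits centred between the pads at (284,312), so I'll close gently.

move_arm --jaw '[4,3,2.2,2,2,2]' --dp '[[0,0,0],[0,0,0],[0,0,0],[0,0,0],[0,0,0],[0,0,0]]' --turn '[[0,0,0],[0,0,0],[0,0,0],[0,0,0],[0,0,0],[0,0,0]]' --force 35

```text
time_s: 6.92
position: [0.511, 0.0971, 0.1521]
tool_rot: [[-0.531, 0.722, 0.443], [0.552, 0.691, -0.466], [-0.643, -0.003, -0.766]]
ft_force: [-5.8, -3.0, 6.1]
grip_width: 0.0239
gripper_force: 33.9
```

```bash
python3 - <<'E'
from h import *
a=pose(.728,back=-.003); b=pose(.728,.27,back=-.003); rows(a,b,v=.006)
for tilt in [0]: rows(a,pose(.728,.27,back=-.003,tilt=tilt),v=.006)
E
```

```text
N 6 dp [-0.38, -0.06, -0.45] turn [0.0345, 0.0, -0.0289]
[[0.511, 0.097, 0.158], [0.511, 0.096, 0.164], [0.511, 0.096, 0.17], [0.511, 0.096, 0.176], [0.511, 0.097, 0.182], [0.512, 0.097, 0.187]]
N 6 dp [-0.37, 0.08, -0.44] turn [0.0, -0.0, -0.0]
[[0.512, 0.098, 0.158], [0.513, 0.098, 0.164], [0.513, 0.099, 0.169], [0.514, 0.099, 0.175], [0.514, 0.1, 0.181], [0.515, 0.1, 0.187]]
```

move_arm --jaw '[2,2,2,2,2,2,2,2]' --dp '[[-0.38,-0.06,-0.45],[-0.38,-0.06,-0.45],[-0.38,-0.06,-0.45],[-0.38,-0.06,-0.45],[-0.38,-0.06,-0.45],[-0.38,-0.06,-0.45],[0,0,0],[0,0,0]]' --turn '[[0.034,0,-0.029],[0.034,0,-0.029],[0.034,0,-0.029],[0.034,0,-0.029],[0.034,0,-0.029],[0.034,0,-0.029],[0,0,0],[0,0,0]]'

```text
time_s: 7.58
position: [0.5106, 0.0973, 0.1867]
tool_rot: [[-0.656, 0.695, 0.295], [0.434, 0.667, -0.606], [-0.618, -0.27, -0.739]]
ft_force: [-6.3, -4.5, 1.1]
grip_width: 0.0243
gripper_force: 34.8
```

```bash
python3 - <<'E'
from h import *
s=observe(); print(s["q"]); im,d=cams.get_image("wrist"); cv2.imwrite("pics/wrist3.png",im[:,:,::-1])
T=cur(); print((T@[0,0,-.022,1])[:3], gate(.728,.27)[0])
for a,b in zip([.728,.5,.3],[.5,.3,.12]): rows(pose(a,.27,-.003),pose(b,.27,-.003),v=.01)
E
```

```text
[ 16.72891763  23.85219369  91.72639557 -47.02506905  65.37722012
 -11.9068178 ]
[0.50411399 0.11059222 0.20289777] [0.5051026  0.11044238 0.20367509]
N 6 dp [-0.61, -0.17, 0.58] turn [-0.0235, -0.0101, -0.0281]
[[0.516, 0.09, 0.187], [0.521, 0.083, 0.187], [0.526, 0.076, 0.187], [0.531, 0.069, 0.187], [0.537, 0.063, 0.187], [0.543, 0.056, 0.187]]
N 5 dp [-0.64, -0.18, 0.61] turn [-0.0248, -0.0107, -0.0295]
[[0.549, 0.05, 0.187], [0.556, 0.044, 0.187], [0.563, 0.038, 0.187], [0.57, 0.032, 0.187], [0.577, 0.027, 0.187]]
N 5 dp [-0.58, -0.16, 0.55] turn [-0.0223, -0.0096, -0.0266]
[[0.584, 0.023, 0.187], [0.591, 0.018, 0.187], [0.598, 0.014, 0.187], [0.605, 0.011, 0.187], [0.612, 0.007, 0.187]]
```

View pics/wrist3.png

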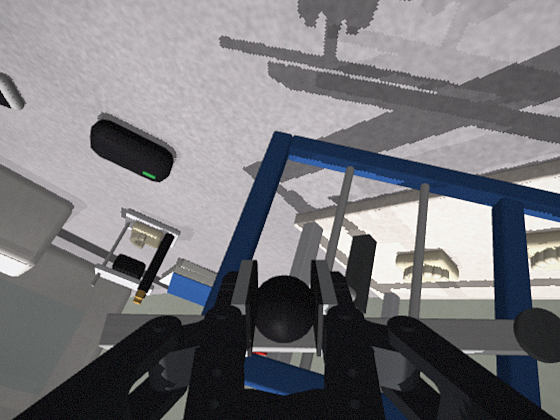

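The bar is lifted with the knob held (image at (284,308)), so I'll swing the gate.

move_arm --jaw '[2,2,2,2,2,2]' --dp '[[-0.61,-0.17,0.58],[-0.61,-0.17,0.58],[-0.61,-0.17,0.58],[-0.61,-0.17,0.58],[-0.61,-0.17,0.58],[-0.61,-0.17,0.58]]' --turn '[[-0.024,-0.01,-0.028],[-0.024,-0.01,-0.028],[-0.024,-0.01,-0.028],[-0.024,-0.01,-0.028],[-0.024,-0.01,-0.028],[-0.024,-0.01,-0.028]]'

```text
time_s: 8.13
position: [0.5413, 0.0554, 0.1861]
tool_rot: [[-0.738, 0.524, 0.425], [0.274, 0.808, -0.521], [-0.616, -0.268, -0.74]]
ft_force: [-9.7, -7.9, 3.1]
grip_width: 0.0237
gripper_force: 35.0
```

move_arm --jaw '[2,2,2,2,2,2]' --dp '[[-0.64,-0.18,0.61],[-0.64,-0.18,0.61],[-0.64,-0.18,0.61],[-0.64,-0.18,0.61],[-0.64,-0.18,0.61],[0,0,0]]' --turn '[[-0.025,-0.011,-0.029],[-0.025,-0.011,-0.029],[-0.025,-0.011,-0.029],[-0.025,-0.011,-0.029],[-0.025,-0.011,-0.029],[0,0,0]]'

```text
time_s: 8.63
position: [0.5763, 0.0248, 0.1859]
tool_rot: [[-0.776, 0.356, 0.521], [0.125, 0.896, -0.427], [-0.619, -0.266, -0.739]]
ft_force: [-8.9, -10.9, 2.4]
grip_width: 0.0241
gripper_force: 35.1
```

```bash
python3 - <<'E'
from h import *
s=observe(); print(s["q"]); im,d=cams.get_image("top"); cv2.imwrite("pics/top4.png",cv2.resize(im[100:290,130:380,::-1],None,fx=3,fy=3)); np.save("top4_d.npy",d)
T=cur(); print((T@[0,0,-.022,1])[:3], gate(.3,.27)[0])
rows(T,pose(.14,.28,-.003),v=.006)
E
```

```text
[  2.20274332  20.39856488  97.95682042 -47.33810039  37.36092502
 -39.25297849]
[0.56445427 0.03446713 0.20208556] [0.56553813 0.03647286 0.20367509]
N 7 dp [-0.4, -0.08, 0.31] turn [-0.013, -0.0065, -0.0181]
[[0.58, 0.022, 0.186], [0.585, 0.02, 0.187], [0.589, 0.018, 0.187], [0.594, 0.015, 0.187], [0.599, 0.013, 0.188], [0.603, 0.011, 0.188], [0.608, 0.009, 0.189]]
```

View pics/top4.png

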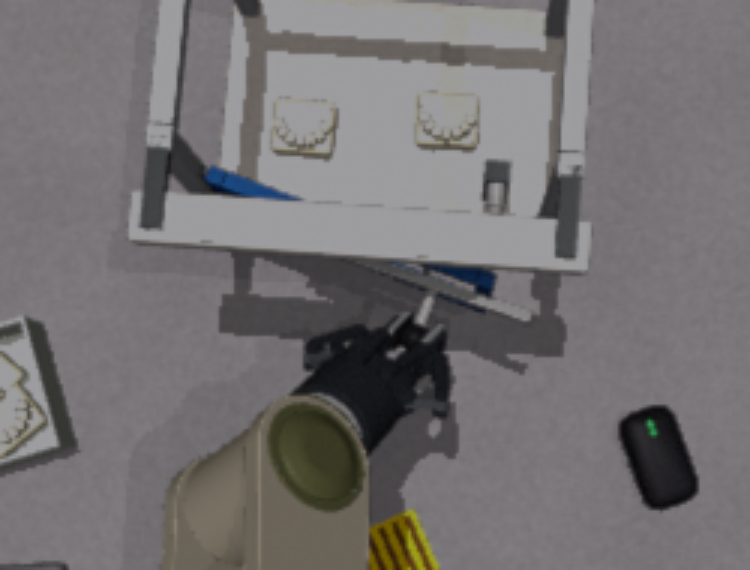

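move_arm --jaw '[2,2,2,2,2,2,2,2]' --dp '[[-0.4,-0.12,0.31],[-0.4,-0.12,0.31],[-0.4,-0.12,0.31],[-0.4,-0.12,0.31],[-0.4,-0.12,0.31],[-0.4,-0.12,0.31],[-0.4,-0.12,0.31],[0,0,0]]' --turn '[[-0.013,-0.007,-0.018],[-0.013,-0.007,-0.018],[-0.013,-0.007,-0.018],[-0.013,-0.007,-0.018],[-0.013,-0.007,-0.018],[-0.013,-0.007,-0.018],[-0.013,-0.007,-0.018],[0,0,0]]'

```text
time_s: 9.35
position: [0.6078, 0.007, 0.1894]
tool_rot: [[-0.784, 0.207, 0.585], [-0.01, 0.938, -0.346], [-0.62, -0.277, -0.734]]
ft_force: [-8.3, -13.4, 1.8]
grip_width: 0.024
gripper_force: 35.1
```

```bash
python3 - <<'E'
from h import *
s=observe(); print(s["q"]); im,d=cams.get_image("wrist"); cv2.imwrite("pics/wrist5.png",im[:,:,::-1])
T=cur(); print((T@[0,0,-.022,1])[:3], gate(.14,.28)[0])
rows(T,pose(.06,.28,-.003),v=.003);rows(pose(.06,.28,-.003),pose(.0,.28,-.003),v=.003)
E
```

```text
[ -2.70341896  20.66227869  97.03711973 -40.60881935  29.23667469
 -56.02158749]
[0.59467705 0.01476098 0.20547993] [0.59544669 0.01676735 0.20492623]
N 7 dp [-0.19, -0.02, 0.18] turn [-0.0071, -0.0027, -0.0083]
[[0.61, 0.006, 0.189], [0.612, 0.006, 0.189], [0.615, 0.005, 0.189], [0.617, 0.004, 0.189], [0.62, 0.003, 0.189], [0.622, 0.003, 0.189], [0.625, 0.002, 0.189]]
N 5 dp [-0.19, -0.06, 0.18] turn [-0.0074, -0.0033, -0.0088]
[[0.627, 0.001, 0.189], [0.63, 0.0, 0.189], [0.632, -0.001, 0.189], [0.635, -0.002, 0.189], [0.638, -0.002, 0.189]]
```

View pics/wrist5.png

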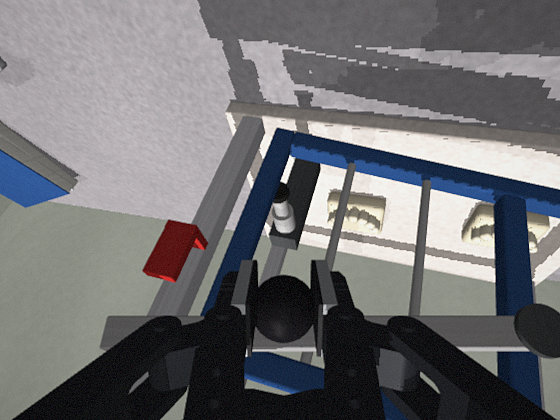

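The view shows the catch at (175,250), the raised bar in front of it and above it, and the knob still held. There is a sideways pull of about 14 N along the bar, so I'll shift outward a little while closing.

move_arm --jaw '[2,2,2,2,2,2,2,2]' --dp '[[-0.19,-0.12,0.18],[-0.19,-0.12,0.18],[-0.19,-0.12,0.18],[-0.19,-0.05,0.18],[-0.19,-0.05,0.18],[-0.19,-0.05,0.18],[0,0,0],[0,0,0]]' --turn '[[-0.007,-0.003,-0.008],[-0.007,-0.003,-0.008],[-0.007,-0.003,-0.008],[-0.007,-0.003,-0.008],[-0.007,-0.003,-0.008],[-0.007,-0.003,-0.008],[0,0,0],[0,0,0]]'

```text
time_s: 10.07
position: [0.6221, 0.0005, 0.1895]
tool_rot: [[-0.782, 0.144, 0.607], [-0.061, 0.951, -0.304], [-0.62, -0.274, -0.735]]
ft_force: [-7.0, -9.0, 0.0]
grip_width: 0.024
gripper_force: 35.0
```

```bash
python3 - <<'E'
from h import *
s=observe(); print(s["q"])
T=cur(); k=(T@[0,0,-.022,1])[:3]; print(k, gate(.07,.28)[0],gate(0,.28)[0],(k-gate(0,.28)[0])@XR)
E
```

```text
[ -4.81248016  21.08716186  96.23081385 -34.67883984  26.25392164
 -65.68269533]
[0.60873352 0.00718351 0.20568599] [0.60940631 0.00954925 0.20492623] [0.62383659 0.00332521 0.20492623] -0.01535923637708572
```

move_arm --jaw '[2,2,2,2,2,2]' --dp '[[-0.16,-0.1,0.14],[-0.16,-0.1,0.14],[-0.16,-0.1,0.14],[-0.16,-0.05,0.14],[0,0,0],[0,0,0]]' --turn '[[-0.006,-0.003,-0.007],[-0.006,-0.003,-0.007],[-0.006,-0.003,-0.007],[-0.006,-0.003,-0.007],[0,0,0],[0,0,0]]'

```text
time_s: 10.57
position: [0.6304, -0.0026, 0.19]
tool_rot: [[-0.777, 0.106, 0.62], [-0.092, 0.956, -0.278], [-0.622, -0.273, -0.734]]
ft_force: [-5.9, 0.0, -3.1]
grip_width: 0.0237
gripper_force: 34.9
```

```bash
python3 - <<'E'
from h import *
s=observe()
T=cur(); k=(T@[0,0,-.022,1])[:3]; print(k, (k-gate(0,.28)[0])@XR)
im,d=cams.get_image("wrist"); cv2.imwrite("pics/wrist6.png",im[:,:,::-1])
im,d=cams.get_image("top"); cv2.imwrite("pics/top6.png",im[:,:,::-1])
E
```

```text
[0.61671307 0.00348768 0.20614486] -0.00711431577437418
```

View pics/wrist6.png

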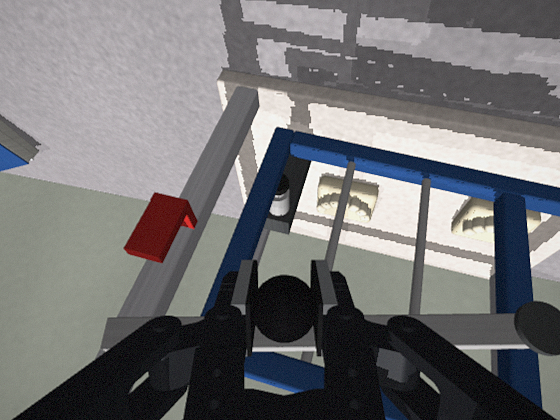

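move_arm --jaw '[2,2,2,2,2]' --dp '[[-0.1,-0.04,0.09],[-0.1,-0.04,0.09],[-0.1,-0.04,0.09],[0,0,0],[0,0,0]]' --turn '[[-0.004,-0.002,-0.005],[-0.004,-0.002,-0.005],[-0.004,-0.002,-0.005],[0,0,0],[0,0,0]]'

```text
time_s: 11.08
position: [0.6343, -0.004, 0.1902]
tool_rot: [[-0.775, 0.086, 0.626], [-0.108, 0.958, -0.265], [-0.623, -0.273, -0.733]]
ft_force: [-5.4, 0.5, -2.3]
grip_width: 0.024
gripper_force: 34.9
```

move_arm --jaw '[2,2,2,2,2]' --dp '[[-0.1,-0.04,0.09],[-0.1,-0.04,0.09],[0,0,0],[0,0,0],[0,0,0]]' --turn '[[-0.004,-0.002,-0.005],[-0.004,-0.002,-0.005],[0,0,0],[0,0,0],[0,0,0]]'

```text
time_s: 11.5
position: [0.6367, -0.0048, 0.1901]
tool_rot: [[-0.774, 0.073, 0.629], [-0.118, 0.959, -0.257], [-0.623, -0.273, -0.733]]
ft_force: [-5.5, 1.6, -3.8]
grip_width: 0.024
gripper_force: 34.9
```

```bash
python3 - <<'E'
from h import *
s=observe();print(s["q"])
T=cur(); k=(T@[0,0,-.022,1])[:3]; print(k, (k-gate(0,.28)[0])@XR)
E
```

```text
[ -6.8516616   21.59410591  95.29419211 -26.69572835  23.59633426
 -77.55831204]
[0.62290018 0.00084421 0.20627322] -0.0007388675877495249
```

move_arm --jaw '[2,2,2,2,2]' --dp '[[-0.1,-0.04,0.09],[-0.1,-0.04,0.09],[0,0,0],[0,0,0],[0,0,0]]' --turn '[[-0.004,-0.002,-0.005],[-0.004,-0.002,-0.005],[0,0,0],[0,0,0],[0,0,0]]'

```text
time_s: 11.92
position: [0.6372, -0.0053, 0.1885]
tool_rot: [[-0.775, 0.06, 0.629], [-0.127, 0.96, -0.248], [-0.619, -0.272, -0.737]]
ft_force: [-16.8, 5.5, -3.7]
grip_width: 0.0237
gripper_force: 35.5
```

move_arm --jaw '[2,2,2,2,2]' --dp '[[-0.1,-0.02,0.09],[-0.1,-0.02,0.09],[0,0,0],[0,0,0],[0,0,0]]' --turn '[[0,0,0],[0,0,0],[0,0,0],[0,0,0],[0,0,0]]'

```text
time_s: 12.33
position: [0.6373, -0.0058, 0.1867]
tool_rot: [[-0.78, 0.06, 0.624], [-0.125, 0.96, -0.249], [-0.614, -0.272, -0.741]]
ft_force: [-29.9, 5.7, -2.1]
grip_width: 0.0238
gripper_force: 36.1
```

```bash
python3 - <<'E'
from h import *
s=observe()
T=cur(); k=(T@[0,0,-.022,1])[:3]; print(k, (k-gate(0,.28)[0])@XR)
im,d=cams.get_image("scene"); np.save("s7.npy",d); cv2.imwrite("pics/s7.png",im[:,:,::-1]); cv2.imwrite("pics/s7c.png",cv2.resize(im[190:310,210:390,::-1],None,fx=4.4,fy=4.4))
E
```

```text
[ 6.23630298e-01 -3.25146185e-04  2.03051689e-01] 8.074365107129273e-05
```

View pics/s7c.png

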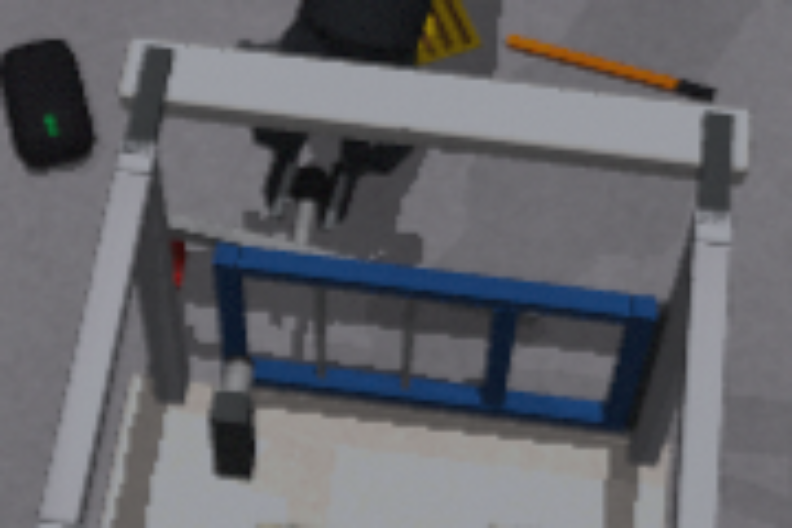

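The gate is on its hard stop (29.9 N at the wrist) and the bar is up above the red catch at (178,262) in the crop. I'll ease off the push and lower the bar while still holding it.

move_arm --jaw '[2,2,2,2]' --dp '[[0.1,0.02,-0.09],[0.1,0.02,-0.09],[0,0,0],[0,0,0]]' --turn '[[0,0,0],[0,0,0],[0,0,0],[0,0,0]]'

```text
time_s: 12.72
position: [0.6372, -0.0052, 0.1886]
tool_rot: [[-0.775, 0.06, 0.629], [-0.127, 0.96, -0.248], [-0.619, -0.272, -0.737]]
ft_force: [-18.1, 5.2, -3.4]
grip_width: 0.0236
gripper_force: 35.5
```

```bash
python3 - <<'E'
from h import *
rows(pose(0,.27,-.003),pose(0,0.0,-.003),N=9)
rows(pose(0,.27,-.003),pose(0,0.1,-.003,tilt=.15),N=6)
rows(pose(0,.1,-.003,tilt=.15),pose(0,0.,-.003,tilt=.1),N=4)
E
```

```text
N 9 dp [0.25, 0.06, 0.3] turn [-0.023, 0.0, 0.0193]
[[0.638, -0.003, 0.184], [0.637, -0.004, 0.176], [0.637, -0.004, 0.168], [0.637, -0.004, 0.16], [0.638, -0.003, 0.152]]
N 6 dp [0.24, 0.05, 0.28] turn [-0.0153, 0.0, 0.0129]
[[0.638, -0.003, 0.184], [0.637, -0.004, 0.18], [0.637, -0.004, 0.176], [0.637, -0.004, 0.173], [0.637, -0.005, 0.169], [0.637, -0.005, 0.165]]
N 4 dp [0.21, 0.05, 0.25] turn [-0.0096, 0.0, 0.008]
[[0.637, -0.005, 0.162], [0.637, -0.005, 0.159], [0.637, -0.005, 0.156], [0.637, -0.005, 0.152]]
```

move_arm --jaw '[2,2,2,2,2,2,2]' --dp '[[0.25,0.06,0.3],[0.25,0.06,0.3],[0.25,0.06,0.3],[0.25,0.06,0.3],[0.25,0.06,0.3],[0.25,0.06,0.3],[0,0,0]]' --turn '[[-0.023,0,0.019],[-0.023,0,0.019],[-0.023,0,0.019],[-0.023,0,0.019],[-0.023,0,0.019],[-0.023,0,0.019],[0,0,0]]'

```text
time_s: 13.3
position: [0.637, -0.0064, 0.1641]
tool_rot: [[-0.77, 0.059, 0.636], [-0.014, 0.994, -0.11], [-0.638, -0.094, -0.764]]
ft_force: [-17.6, 5.0, -2.4]
grip_width: 0.0238
gripper_force: 35.5
```

```bash
python3 - <<'E'
from h import *
s=observe();print(s["q"])
T=cur(); k=(T@[0,0,-.022,1])[:3]; print(k,gate(0,0)[0])
E
```

```text
[ -11.7081094    22.66517834   97.39939256    3.58392593   19.80906438
 -103.16591916]
[ 0.62297189 -0.00401176  0.18090221] [ 0.62343937 -0.00172197  0.169     ]
```

move_arm --jaw '[2,2,2,2,2]' --dp '[[0.25,0.06,0.3],[0.25,0.06,0.3],[0.22,0.05,0.26],[0,0,0],[0,0,0]]' --turn '[[-0.023,0,0.019],[-0.023,0,0.019],[-0.018,0,0.015],[0,0,0],[0,0,0]]'

```text
time_s: 13.72
position: [0.6371, -0.0054, 0.1532]
tool_rot: [[-0.766, 0.058, 0.64], [0.037, 0.998, -0.047], [-0.641, -0.012, -0.767]]
ft_force: [-21.6, -2.2, -1.2]
grip_width: 0.0238
gripper_force: 35.6
```

```bash
python3 - <<'E'
from h import *
s=observe();print(s["q"])
T=cur(); k=(T@[0,0,-.022,1])[:3]; print(k,gate(0,0)[0])
im,d=cams.get_image("wrist"); cv2.imwrite("pics/w8.png",im[:,:,::-1])
E
```

```text
[ -13.59783566   23.41742613   98.34523053   18.23924767   19.62826397
 -115.5967283 ]
[ 0.62299093 -0.00433016  0.1700796 ] [ 0.62343937 -0.00172197  0.169     ]
```

View pics/w8.png

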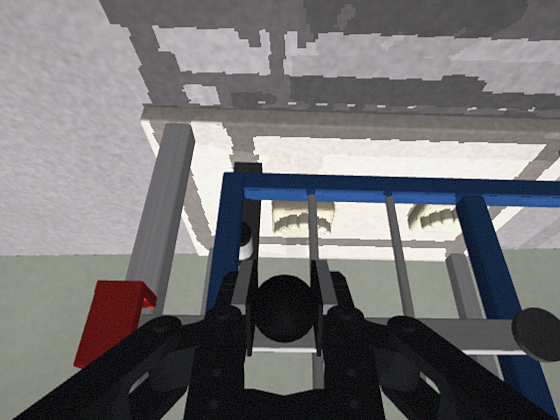

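The bar is now behind the red catch's lip at (115,325) and nearly level. I'll press it down the last bit, then ease off so the bar rests on the catch.

move_arm --jaw '[2,2,2,2,2]' --dp '[[0.06,0,0.08],[0.06,0,0.08],[0,0,0],[0,0,0],[0,0,0]]' --turn '[[-0.005,0,0.004],[0,0,0],[0,0,0],[0,0,0],[0,0,0]]'

```text
time_s: 14.18
position: [0.6372, -0.0053, 0.1522]
tool_rot: [[-0.765, 0.058, 0.641], [0.04, 0.998, -0.042], [-0.643, -0.006, -0.766]]
ft_force: [-26.2, -2.5, 3.9]
grip_width: 0.024
gripper_force: 36.2
```

move_arm --jaw '[2,2,2,2,2,2,2]' --dp '[[0.08,0,-0.06],[0.08,0,-0.06],[0.08,0,-0.06],[0.08,0,-0.06],[0.08,0,-0.06],[0,0,0],[0,0,0]]' --turn '[[0,0,0],[0,0,0],[0,0,0],[0,0,0],[0,0,0],[0,0,0],[0,0,0]]'

```text
time_s: 14.77
position: [0.6356, -0.0049, 0.1539]
tool_rot: [[-0.76, 0.058, 0.647], [0.04, 0.998, -0.043], [-0.649, -0.007, -0.761]]
ft_force: [-2.3, 6.1, -2.6]
grip_width: 0.0238
gripper_force: 34.9
```

move_arm --jaw '[2,2,2,2,2,2,2]' --dp '[[0.06,0,0.08],[0.06,0,0.08],[0.08,0,-0.06],[0.08,0,-0.06],[0.08,0,-0.06],[0,0,0],[0,0,0]]' --turn '[[0,0,0],[0,0,0],[0,0,0],[0,0,0],[0,0,0],[0,0,0],[0,0,0]]'

```text
time_s: 15.35
position: [0.6334, -0.0042, 0.1524]
tool_rot: [[-0.759, 0.058, 0.649], [0.04, 0.998, -0.042], [-0.65, -0.006, -0.76]]
ft_force: [2.4, 11.4, -0.6]
grip_width: 0.0234
gripper_force: 35.1
```

```bash
python3 - <<'E'
from h import *
T=cur(); k=(T@[0,0,-.022,1])[:3]; print(k,gate(0.02,0)[0])
im,d=cams.get_image("wrist"); cv2.imwrite("pics/w9.png",im[:,:,::-1])
E
```

```text
[ 0.61916702 -0.00324888  0.16915817] [ 6.19171630e-01 -3.80260896e-05  1.69000000e-01]
```

Sign of the push has flipped (+2.4 N), so the bar now rests against the catch and is level (knob z 0.169). Releasing.

move_arm --jaw '[3,4,5,6,6,6]' --dp '[[0,0,0],[0,0,0],[0,0,0],[0,0,0],[0,0,0],[0,0,0]]' --turn '[[0,0,0],[0,0,0],[0,0,0],[0,0,0],[0,0,0],[0,0,0]]'

```text
time_s: 15.9
position: [0.6335, -0.0064, 0.1521]
tool_rot: [[-0.759, 0.059, 0.649], [0.04, 0.998, -0.045], [-0.65, -0.008, -0.76]]
ft_force: [-0.2, 0.5, 0.3]
grip_width: 0.0604
gripper_force: 0.0
```

move_arm --jaw '[6,6,6,6,6,6,6,6,6,6,6,6]' --dp '[[0,0,-0.6],[0,0,-0.8],[0,0,-1],[0,0,-1.2],[0,0,-1.5],[0,0,-1.5],[0,0,-1.5],[0,0,-1.5],[0,0,-1.5],[0,0,-1.5],[0,0,0],[0,0,0]]' --turn '[[0,0,0],[0,0,0],[0,0,0],[0,0,0],[0,0,0],[0,0,0],[0,0,0],[0,0,0],[0,0,0],[0,0,0],[0,0,0],[0,0,0]]'

```text
time_s: 16.9
position: [0.5514, -0.0006, 0.2487]
tool_rot: [[-0.758, 0.059, 0.65], [0.039, 0.998, -0.045], [-0.651, -0.009, -0.759]]
ft_force: [-1.0, -0.4, 0.2]
grip_width: 0.0601
gripper_force: 0.0
```

```bash
python3 - <<'E'
from h import *
s=observe(); im,d=cams.get_image("wrist"); cv2.imwrite("pics/w10.png",im[:,:,::-1])
m=((im.sum(-1)<130)&(d>.2)&(d<.32)).astype(np.uint8)
for r in cams.spot_in("wrist","knob")[:1]:
    b=np.array(r["box"])*[560,420,560,420]; print(b,r["p"]); dd=d[int(b[1]),int(b[0])]; print(px2w("wrist",b[0],b[1],dd+.013,s))
E
```

```text
[331.184 220.542 264.992  69.888] 0.79
[0.93561539 0.05641028 0.01072724]
```

View pics/w10.png

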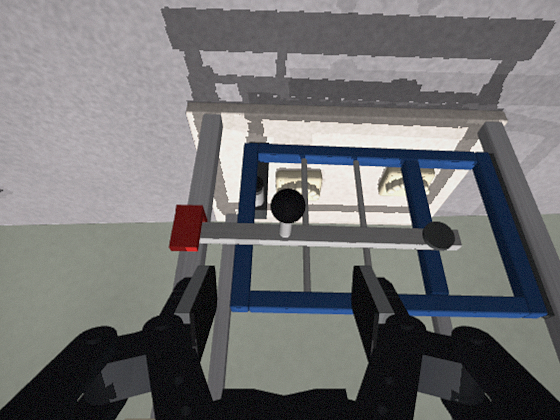

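The picture shows the bar level from (205,228) to (460,240), tucked behind the red lip at (187,228). The gate is shut and the knob is free at (288,205). I'll check the bar's level numerically, then hand in.

```bash
python3 - <<'E'
from h import *
s=observe(); im,d=cams.get_image("wrist")
for u in (215,250,330,400):   # front face of the bar: topmost and lowest z in the column at bar depth
    P=np.array([px2w("wrist",u,v,d[v,u],s) for v in range(210,262)]); P=P[(P[:,2]>.14)&(P[:,2]<.2)]
    f=P[np.abs((P-ORG)@XR+.022)<.02]; print(u,np.round(f[:,2].min(),4) if len(f) else None,np.round(f[:,2].max(),4) if len(f) else None,np.round(((f-ORG)@XR).mean(),4))
print(px2w("wrist",288,205,d[205,288]+.013,s),"expected",gate(.02)[0],d[205,288],s["ft_force"])
E
```

```text
215 0.1622 0.1774 -0.0283
250 0.1401 0.1888 -0.0194
330 0.1621 0.1777 -0.0256
400 0.1618 0.1778 -0.0238
[ 0.61831458 -0.00194205  0.16818316] expected [ 6.19171630e-01 -3.80260896e-05  1.69000000e-01] 0.24550353 [ 0.45842044 -0.65811942 -0.5157134 ]
```

The bar runs level from end to end (0.162 to 0.178 m), and the knob is where a latched gate at about 0.02 rad puts it.

```bash
python3 -c "
from rig import ticket
print(ticket.close_job())"
```

```text
the job is handed in; nothing more can be done
None
```

The gate is shut and latched: the bar lies level behind the red catch, the arm touches nothing, and the job was handed in at about 17 s (the judge gave no verdict); the hard stop was met at about 30 N.

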